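# Tension two spokes of a wheel in the truing stand

## Task

Tighten two neighbouring spokes of the wheel in the truing stand, in order: give the winged nipple at the top one quarter turn clockwise (seen from above), then turn the wheel to bring the next nipple on its left as you face the wheel (the valve lies between the two) up to the top, and give that one two quarter turns clockwise. Leave the wheel with that second nipple on top, let go, and leave the other nipples and the things on the bench as they are.

Things in the scene. Friction and masses are not known exactly. Their poses are not given: they have to be found in the camera images.
- nipple_first_head (a point): middle of the winged head of the first nipple, at the top of the wheel at the start (within 9 degrees): brass wing 28 mm long (along the rim at the start, within 5 degrees), 9 mm thick, reaching from 9 to 34 mm outside the rim, on a 9 mm stem; this point is 21.5 mm outside the rim. Site axes: z out from the rim along the turning axis, y along the wing, x through its thickness.
- nipple_second_head (a point): middle of the winged head of the second nipple, same shape as the first; the next one on the left as the robot sees it, 72 degrees round the rim, past the valve; its wing too lies along the rim at the start. Site axes: z out from the rim along the turning axis, y along the wing, x through its thickness.
- nipple_first (a joint): turn of the first nipple, rad; grows clockwise as seen from outside the rim looking at the hub (from above, when it is on top); 0 = wing along the rim, 1.571 = one quarter turn, wing across the rim; needs about 0.05 N m and stays where it is left
- nipple_second (a joint): turn of the second nipple, rad, in the same sense; 0 at the start (within 0.08), 3.142 = two quarter turns; needs about 0.05 N m and stays where it is left
- nipple_c (a joint): turn of the third nipple round the rim, rad; not to be turned (starts at 0)
- nipple_d (a joint): turn of the fourth nipple, rad; not to be turned (starts at 0)
- nipple_e (a joint): turn of the fifth nipple, rad; not to be turned (starts at 0)
- wheel (a joint): turn of the wheel on its axle, rad; grows clockwise as the robot sees it (top goes right); 0 = first nipple exactly on top, 1.257 = second nipple exactly on top; starts between -0.15 and 0.15; stiff: about 3 N at the rim turns it, it stays where it is left
- hub (a point): centre of the wheel on its level axle, 160 mm above the bench; x axis along the axle, away from the robot. Bare aluminium rim: outer radius 110 mm, inner 86 mm, 16 mm thick along the axle, flat side faces; five spokes 72 degrees apart, each with a nipple standing out of the rim
- rim_valve (a point): point on the rim's outer face half-way between the two nipples, where the black valve stem points in to the hub; z is up when the wheel joint reads 0
- stand: truing stand bolted to the bench, grey base plate 160 x 200 x 12 mm; its two uprights, 50 mm in front of and behind the wheel's middle plane, are 12 mm thick and reach 177 mm up (the rim's top is at 270 mm); origin at the centre of its underside, x axis along the axle away from the robot
- screwdriver: bystander: yellow-handled screwdriver, 26 x 184 x 28 mm, lying to the right of the stand; origin at its underside
- ring_gauge: bystander: steel ring, 64 mm across, 18 mm high, to the left; origin at its underside
- setting_block: bystander: steel block 30 x 50 x 30 mm, to the left; origin at its underside
- grease_tin: bystander: flat round tin, 64 mm across, 26 mm high, to the right; origin at its underside

How it is judged:
On the way, in this order (a step that is already met when the one before it is completed fails the run):
1. the first nipple has been given one quarter turn, still near the top, the second not yet turned (value of joint nipple_first between 1.3208 and 1.8208 rad and value of joint wheel between -0.5 and 0.5 rad and value of joint nipple_second between -0.25 and 0.25 rad), for 0.2 s.
2. the wheel has been turned so that the second nipple is on top, that nipple not yet turned (value of joint wheel between 1.057 and 1.457 rad and value of joint nipple_second between -0.25 and 0.25 rad and value of joint nipple_first between 1.3208 and 1.8208 rad), for 0.2 s.
At the end, for the whole second after the job is handed in: First nipple one quarter turn clockwise from wing-along-the-rim (1.571 rad, within 0.25), second nipple two quarter turns (3.142 rad, within 0.25), second nipple on top (wheel at 1.257 rad, within 0.2), the other three nipples within 0.25 rad of their start, wheel and nipples at rest (value of joint nipple_first between 1.3208 and 1.8208 rad and value of joint nipple_second between 2.8916 and 3.3916 rad and value of joint wheel between 1.057 and 1.457 rad and value of joint nipple_c between -0.25 and 0.25 rad and value of joint nipple_d between -0.25 and 0.25 rad and value of joint nipple_e between -0.25 and 0.25 rad and velocity of joint nipple_first between -0.05 and 0.05 rad/s and velocity of joint nipple_second between -0.05 and 0.05 rad/s and velocity of joint wheel between -0.05 and 0.05 rad/s); the robot touches nothing.
It fails at once if another nipple is turned (not (value of joint nipple_c between -0.25 and 0.25 rad) or not (value of joint nipple_d between -0.25 and 0.25 rad) or not (value of joint nipple_e between -0.25 and 0.25 rad)).
It fails at once if a thing on the bench is pushed more than 25 mm (distance of any of screwdriver, ring_gauge, setting_block, grease_tin from where it was at the start of the episode above 0.025 m).
It also fails if it takes over 72 s, if anything falls off the work surface, if the arm or the gripper's body presses on something with over 40 N, if the wrist force passes 120 N, or if a joint passes its speed limit or range.

## Robot

A 7-joint arm with a two-finger parallel gripper is mounted at the origin on a cart in front of the work surface, level with it; the furniture and walls round the work are solid. World frame = base frame: x ahead of the robot, y to its left, z up, the work surface at z = 0. Lengths are in m, angles in rad, forces in N, time in s.
With the tool pointing down it reaches from about 0.4 to 0.875 m from the base axis. Payload 19.3 kg.
Tool frame: the origin (TCP) lies at the very end of the fingers, on their centre line; the grasp point (between the pads) lies 19 mm behind it; z points along the fingers, y is the direction in which the jaws open and shut (so a half turn about z gives the same grasp; the last joint's range is limited). The gripper opens to 85 mm and grips with 20 to 120 N. Pads are 22 mm wide; open, the fingers measure 114 mm over their backs; the gripper's body (76 mm by 85 mm) begins 54 mm behind the grasp point. The pads swing forward as they close: fully open they stand 13 mm farther back than shut.
Start: joints at [1.152, 0.521, -0.036, 1.599, 0.021, 1.021, -0.113], TCP at [0.214, -0.587, 0.199] pointing down, gripper open.
Joint ranges: [-2.91, 2.91], [-0.3, 2.13], [-1.5, 1.42], [0.17, 2.43], [-1.26, 4.41], [0.16, 1.93], [-2.52, 2.52]. Speed limits (rad/s): [1.89, 1.89, 2.39, 2.39, 3.01, 3.01, 3.01].

## Interface

Orientations are given as [roll, pitch, yaw] about the fixed x, y, z axes, in that order (R = Rz(yaw) Ry(pitch) Rx(roll)).
In Python, from workcell import bot, grab_frame, calibration, workorder gives the robot as it stands.
- The arm moves only by the tool move_arm, never from a script. Its arguments are lists of equal length, an entry for each row: "jaw": the closure in counts, from 0 (fully open) to 255 (shut); "dp": the shift along the tool's x, y, z in units of 800 mm (1.0 is 800 mm), a list of three; "rotation": the turn, a rotation vector about the tool's x, y, z in units of pi rad (1.0 is pi rad), a list of three. In form: {"jaw": [jaw, ...], "dp": [[dx, dy, dz], ...], "rotation": [[rx, ry, rz], ...]}. A call has 1 to 10 rows; each row shifts and turns the commanded pose from where the row before left it, along the tool's axes as they then stand; what a row does not reach is not made up. A row lasts 1/8 s, in which the tool goes at most 62.5 mm and 10.7 degrees, less where a joint would pass 70% of its speed; a pose out of reach is approached as far as the arm can. A call with a number of a shift or a turn outside -1 to 1 is refused whole. A call with a gripper value outside its range is refused whole. The fingers move at their own pace and stop on an object; "squeeze" is the grip in N (left out, the last holds). Time passes only in rows, so rows that do not move let the fingers close. It gives the time, the measured TCP pose, the force and the opening at its end, in the units of the state.
- bot.observe(): the state, without advancing time (a new reading comes with each control period).
- grab_frame(name): name is "side" or "top" or "wrist"; returns the picture (480x640x3 uint8, blue, green, red); there is no depth.
- calibration(name): a dict with "camera_matrix" (3x3 intrinsics, pixels), "T" (4x4, takes a point from camera to world coordinates). Camera axes: x right, y down, z forward; pixel columns grow to the right and rows downward; lengths in m; the calibration is good to about 2 mm. A picture is of the moment at which its call begins: read the wrist's pose just before it. calibration takes no time and is no camera call; for the wrist camera it gives the pose at the moment of the call.
- workorder.job_done(): hands the job in, once; it reports no verdict.
The state is a dict: "clock": time; "qpos": joint angles; "qd": joint speeds; "joint_efforts": joint torques, N m; "position": TCP position; "tool_rot": TCP orientation; "force": force on the tool from outside, world axes, zero at the start; "moment": the same for the moment, N m; "grip_width": finger opening in m.
Only numpy, scipy, OpenCV 4.12 (cv2) and the standard library are available. Lean on these libraries where they do the work, as an engineer would, in place of code of your own. Each camera call takes 0.05 s, during which the arm holds its last target. There are 200 camera calls.

## Working session

There is one attempt and no reset: what is moved stays moved. The work goes in short steps, Python scripts to look and compute and a tool call to move; the robot and the scene stay as the last step left them, time stands still between calls to the robot, and variables do not carry over. Pictures are saved under pics/ and viewed, about 8 in all and at most 12, crops included, and the job is handed in when it is done.

Besides the shell and the picture viewer there is one more tool, called after "Call:" as name(argument=value, ...), one argument or row to a line, values as JSON. move_arm: Moves the arm, as the interface text tells. Shifts and turns lie within -1 to 1; 1 stands for 800 mm of shift or pi rad of turn. Its arguments: {"type":"object","properties":{"jaw":{"type":"array","items":{"type":"number"}},"dp":{"type":"array","items":{"type":"array","items":{"type":"number","minimum":-1,"maximum":1}}},"rotation":{"type":"array","items":{"type":"array","items":{"type":"number","minimum":-1,"maximum":1}}},"squeeze":{"type":"number"}},"required":["jaw","dp","rotation"]}

```bash
mkdir -p pics; python3 - <<'E'
from workcell import bot, grab_frame, calibration
import cv2,numpy as np
print(bot.observe())
for n in("side","top"):
    cv2.imwrite(f"pics/{n}0.png",grab_frame(n)); c=calibration(n); print(n,np.round(c["camera_matrix"],1).tolist(),np.round(c["T"],4).tolist())
E
```

```text
{'clock': 0.0, 'qpos': array([ 1.15181248,  0.52202336, -0.03630329,  1.60000123,  0.0211879 ,
        1.02108953, -0.11281862]), 'qd': array([-0.0009064 ,  0.00099788,  0.00035718,  0.00012897,  0.00119179,
       -0.00028702,  0.00129224]), 'joint_efforts': array([ 3.54824188e-03, -9.27081513e+01,  1.98147006e+00, -3.69916248e+01,
        1.79073529e-02,  8.43625021e-03, -5.64990887e-05]), 'position': array([ 0.21342331, -0.58703713,  0.19892262]), 'tool_rot': array([-3.14045873e+00,  8.25708577e-05,  3.48727948e-01]), 'force': array([ 0.0677201 , -0.37527428,  0.52057966]), 'moment': array([-0.03010951,  0.02718851, -0.02246976]), 'grip_width': 0.08567786817055685}
side [[620.1, 0.0, 308.1], [0.0, 620.1, 240.3], [0.0, 0.0, 1.0]] [[-0.9812, -0.103, 0.163, 0.2833], [-0.1921, 0.4494, -0.8724, 1.1609], [0.0166, -0.8874, -0.4607, 0.785], [0.0, 0.0, 0.0, 1.0]]
top [[585.2, 0.0, 326.6], [0.0, 585.2, 230.7], [0.0, 0.0, 1.0]] [[-0.0209, -0.9974, 0.0684, 0.398], [-0.9994, 0.019, -0.028, 0.0172], [0.0266, -0.0689, -0.9973, 1.6335], [0.0, 0.0, 0.0, 1.0]]
```

View pics/side0.png

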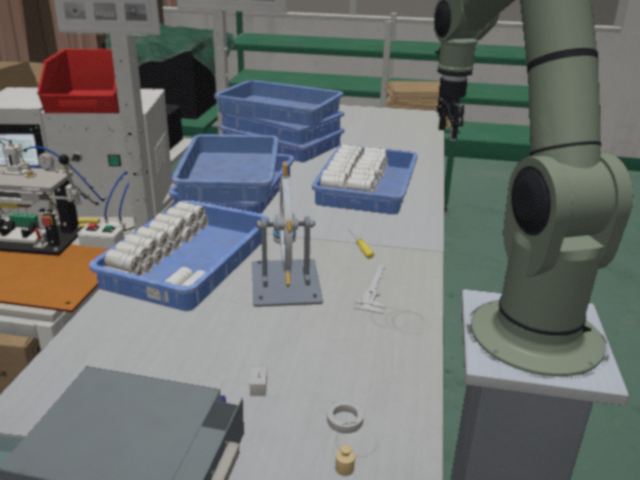

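View pics/top0.png

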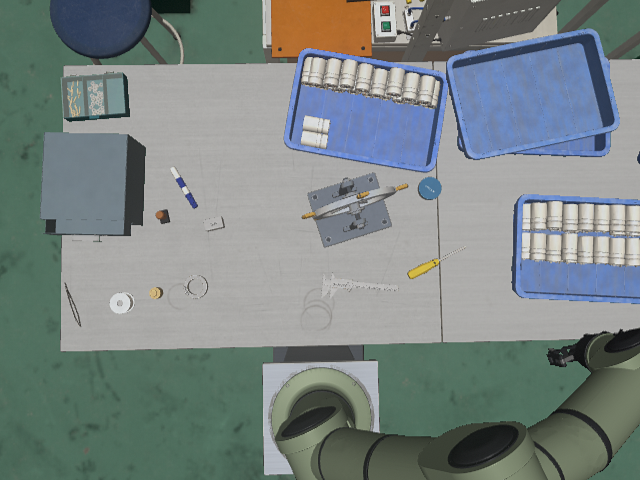

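Side view: the stand is at about (287,260), with the wheel near edge-on. Top view: base plate at about (350,210), wheel running from (305,215) to (408,186). I'll enlarge both.

```bash
python3 - <<'E'
import cv2,numpy as np
a=cv2.imread("pics/top0.png")[160:260,290:420];b=cv2.imread("pics/side0.png")[150:310,230:340]
a=cv2.resize(a,None,fx=4,fy=4,interpolation=cv2.INTER_CUBIC);b=cv2.resize(b,None,fx=2.5,fy=2.5,interpolation=cv2.INTER_CUBIC)
o=np.zeros((400,a.shape[1]+b.shape[1],3),np.uint8);o[:,:520]=a;o[:400,520:]=b
cv2.imwrite("pics/c0.png",o)
E
```

```text
(no output)
```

View pics/c0.png

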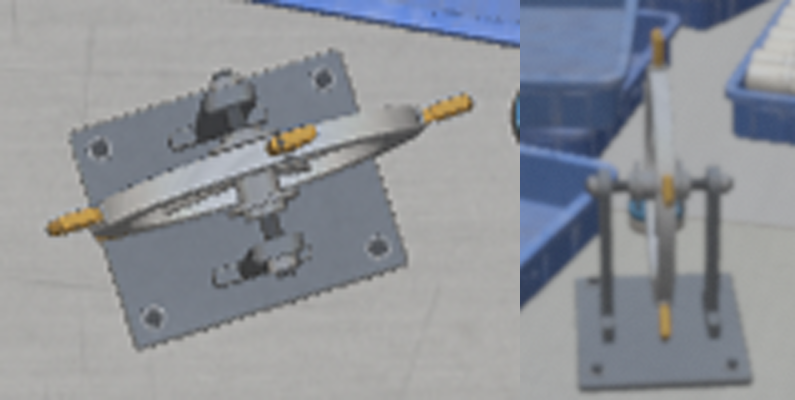

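The crop shows the base plate corners at (72,132), (338,50), (408,262), (137,350) and the first nipple at (293,139) in the top view. In the side view it is at (657,45).

```bash
cat > h.py <<'E'
import numpy as np, cv2
from workcell import bot, grab_frame, calibration
def ray(n,uv,c=None):
    c=c or calibration(n); T=c["T"]; d=T[:3,:3]@np.linalg.solve(c["camera_matrix"],[*uv,1]); return T[:3,3],d/np.linalg.norm(d)
def onz(n,uv,z,c=None):
    o,d=ray(n,uv,c); return o+d*(z-o[2])/d[2]
def onplane(n,uv,p,nrm,c=None):
    o,d=ray(n,uv,c); return o+d*((p-o)@nrm)/(d@nrm)
def tri(r1,r2):
    (a,d),(b,e)=r1,r2; s=np.linalg.lstsq(np.c_[d,-e],b-a,rcond=None)[0]; p,q=a+s[0]*d,b+s[1]*e
    return (p+q)/2,np.linalg.norm(p-q)
def brass(img):
    h=cv2.cvtColor(img,cv2.COLOR_BGR2HSV); return cv2.inRange(h,(12,120,80),(28,255,255))
E
python3 - <<'E'
from h import *
P=np.array([onz("top",(u/4+290-.4,v/4+160-.4),.012) for u,v in[(72,132),(338,50),(408,262),(137,350)]])
print(P.round(4)); print("centre",P.mean(0)); e=[P[1]-P[0],P[2]-P[1],P[3]-P[2],P[0]-P[3]]
print([np.linalg.norm(x).round(4) for x in e],[np.degrees(np.arctan2(x[1],x[0])).round(1) for x in e])
R={}
for n,(x0,x1,y0,y1) in{"top":(290,420,160,260),"side":(230,340,150,310)}.items():
    m=brass(cv2.imread(f"pics/{n}0.png"))[y0:y1,x0:x1]
    k,l,s,c=cv2.connectedComponentsWithStats(m)
    for i in range(1,k):
        if s[i,4]>8: print(n,c[i]+[x0,y0],s[i]); R.setdefault(n,[]).append(c[i]+[x0,y0])
for a in R["top"]:
    for b in R["side"]: print(a.round(),b.round(),*tri(ray("top",a),ray("side",b)))
E
```

```text
[[ 0.6167  0.0224  0.012 ]
 [ 0.6714 -0.165   0.012 ]
 [ 0.5214 -0.21    0.012 ]
 [ 0.4638 -0.0198  0.012 ]]
centre [ 0.56833081 -0.09312345  0.012     ]
[np.float64(0.1952), np.float64(0.1565), np.float64(0.1987), np.float64(0.1586)] [np.float64(-73.7), np.float64(-163.3), np.float64(106.9), np.float64(15.4)]
top [401.53846154 186.76923077] [106  24  12   6  39]
top [364.     194.0625] [71 32  8  6 32]
top [308.31818182 214.97727273] [12 52 13  7 44]
side [285.23529412 169.35294118] [54 15  3 10 17]
side [288.84210526 225.52631579] [58 72  3  8 19]
side [287.52380952 278.76190476] [ 57 124   2  11  21]
[402. 187.] [285. 169.] [ 0.59601241 -0.20299332  0.2496046 ] 0.0023939941730014964
[402. 187.] [289. 226.] [ 0.60619873 -0.23076988  0.08708533] 0.023563057773925356
[402. 187.] [288. 279.] [ 0.62372525 -0.25980174 -0.08976764] 0.03879577533420384
[364. 194.] [285. 169.] [ 0.5748182  -0.10918329  0.28643965] 0.0016133488237989326
[364. 194.] [289. 226.] [ 0.58195095 -0.12475901  0.14024787] 0.022451348063516032
[364. 194.] [288. 279.] [ 0.59548079 -0.14030671 -0.01622415] 0.036287207025524716
[308. 215.] [285. 169.] [0.5337678  0.0227992  0.33804021] 0.022518493514522855
[308. 215.] [289. 226.] [0.53626886 0.02129033 0.21316281] 0.0032223687976082717
[308. 215.] [288. 279.] [0.54399745 0.02082782 0.08264384] 0.006529424795629784
```

Call:
move_arm(
  jaw=[0, 0, 0, 0, 0, 0, 0, 0, 0, 0],
  dp=[
    [0, 0, -0.0625],
    [0, 0, -0.0625],
    [0, 0, -0.0625],
    [0, 0, -0.0625],
    [0, 0, -0.0625],
    [0.0522, -0.0339, 0],
    [0.0522, -0.0339, 0],
    [0.0522, -0.0339, 0],
    [0.0522, -0.0339, 0],
    [0.0522, -0.0339, 0],
  ],
  rotation=[
    [0, 0, 0],
    [0, 0, 0],
    [0, 0, 0],
    [0, 0, 0],
    [0, 0, 0],
    [0, 0, 0],
    [0, 0, 0],
    [0, 0, 0],
    [0, 0, 0],
    [0, 0, 0],
  ],
)

```text
clock: 1.35
position: [0.3642, -0.3871, 0.4494]
tool_rot: [-3.141, 0.0, 0.349]
force: [0.2, -0.1, 0.3]
grip_width: 0.0855
```

Call:
move_arm(
  jaw=[0, 0, 0, 0, 0, 0, 0],
  dp=[
    [0.0522, -0.0339, 0],
    [0.0522, -0.0339, 0],
    [0.0522, -0.0339, 0],
    [0.0522, -0.0339, 0],
    [0.0522, -0.0339, 0],
    [0.0522, -0.0339, 0],
    [0.0522, -0.0339, 0],
  ],
  rotation=[
    [0, 0, 0],
    [0, 0, 0],
    [0, 0, 0],
    [0, 0, 0],
    [0, 0, 0],
    [0, 0, 0],
    [0, 0, 0],
  ],
)

```text
clock: 2.22
position: [0.574, -0.109, 0.4493]
tool_rot: [-3.142, 0.0, 0.348]
force: [-0.4, -1.3, 0.3]
grip_width: 0.0852
```

Call:
move_arm(
  jaw=[0, 0, 0, 0, 0, 0, 0, 0, 0, 0],
  dp=[
    [0, 0, 0],
    [0, 0, 0],
    [0, 0, 0],
    [0, 0, 0],
    [0, 0, 0],
    [0, 0, 0],
    [0, 0, 0],
    [0, 0, 0],
    [0, 0, 0],
    [0, 0, 0],
  ],
  rotation=[
    [0, 0, -0.048],
    [0, 0, -0.048],
    [0, 0, -0.048],
    [0, 0, -0.048],
    [0, 0, -0.048],
    [0, 0, -0.048],
    [0, 0, -0.048],
    [0, 0, -0.048],
    [0, 0, -0.048],
    [0, 0, -0.048],
  ],
)

```text
clock: 3.48
position: [0.5732, -0.1103, 0.4492]
tool_rot: [-3.141, -0.0, 1.862]
force: [-0.6, -1.2, -0.4]
grip_width: 0.0854
```

```bash
python3 - <<'E'
from h import *
s=bot.observe(); print(s["clock"],s["qpos"].round(3),s["position"].round(4),s["tool_rot"].round(4))
c=calibration("wrist");print(np.round(c["camera_matrix"],1).tolist(),np.round(c["T"],4).tolist())
cv2.imwrite("pics/w1.png",grab_frame("wrist"))
E
```

```text
3.475 [ 0.493  0.353 -0.598  1.278  0.196  1.568  0.214] [ 0.5732 -0.1103  0.4492] [-3.1410e+00 -3.0000e-04  1.8617e+00]
[[391.1, 0.0, 320.6], [0.0, 391.1, 241.8], [0.0, 0.0, 1.0]] [[0.9581, 0.2759, 0.0773, 0.5544], [0.2865, -0.9227, -0.258, -0.0449], [0.0002, 0.2693, -0.9631, 0.6221], [0.0, 0.0, 0.0, 1.0]]
```

View pics/w1.png

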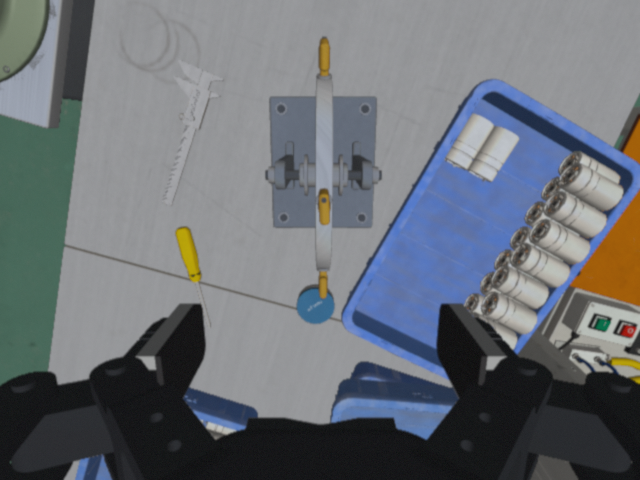

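Wrist view: first nipple at (324,207), second at (324,57), the right-hand one at (323,285), base plate spanning (270..377, 97..227), and the wheel lined up with the image column. I'll refine the hub and angles from this view.

```bash
python3 - <<'E'
from h import *
from scipy.optimize import least_squares
img=cv2.imread("pics/w1.png"); c=calibration("wrist")
hsv=cv2.cvtColor(img,cv2.COLOR_BGR2HSV)
m=brass(img)[:300,300:350];k,l,s,cc=cv2.connectedComponentsWithStats(m);N=[]
for i in range(1,k):
    if s[i,4]>20: print(cc[i]+[300,0],s[i]); N.append(cc[i]+[300,0])
# base plate: holes give corners of rectangle
P=np.array([onz("wrist",uv,.012,c) for uv in[(269.5,97),(377,97),(373.5,227.5),(273,227.5)]])
print(P.round(4),P.mean(0)); e=P-np.roll(P,1,0); print(np.linalg.norm(e,axis=1),np.degrees(np.arctan2(e[:,1],e[:,0])))
H=np.array([*P.mean(0)[:2],.16])
for yaw in(16.3,):
    y=np.radians(yaw);F=np.array([np.cos(y),np.sin(y),0]);L=np.array([-F[1],F[0],0])
    for n in N:
        q=onplane("wrist",n,H,F,c)-H; print("plane: r",np.hypot(q@L,q[2]),"ang left",np.degrees(np.arctan2(q@L,q[2])))
        # lateral offset of ray when at r=.1315
for uv in [(316.5,120),(332,120),(316,170),(332,170),(316,250),(331,250)]:
    print(uv,onz("wrist",uv,.265,c))
E
```

```text
[324.00325733  56.95765472] [ 20  39  10  37 307]
[323.85223368 207.08934708] [ 19 190  11  34 291]
[322.69832402 284.15083799] [ 19 272   8  26 179]
[[ 0.4675 -0.0192  0.012 ]
 [ 0.6183  0.0272  0.012 ]
 [ 0.6782 -0.1604  0.012 ]
 [ 0.5242 -0.2078  0.012 ]] [ 0.57205451 -0.09004597  0.012     ]
[0.19690011 0.1578017  0.19691227 0.1611517 ] [ 106.71785768   17.10139982  -72.30735338 -162.90076639]
plane: r 0.4268854491789324 ang left 153.25021214821624
plane: r 0.04396018150303788 ang left -46.98540704713576
plane: r 0.1268980643366515 ang left -70.87049717834128
(316.5, 120) [ 0.54743172 -0.03610988  0.265     ]
(332, 120) [ 0.56035287 -0.03213456  0.265     ]
(316, 170) [ 0.55954958 -0.07744483  0.265     ]
(332, 170) [ 0.57334113 -0.07320193  0.265     ]
(316, 250) [ 0.58148011 -0.14953972  0.265     ]
(331, 250) [ 0.5951537  -0.14533348  0.265     ]
```

```bash
cat >> h.py <<'E'
from scipy.spatial.transform import Rotation as Ro
YAW=np.radians(16.8); F=np.array([np.cos(YAW),np.sin(YAW),0]); L=np.array([-F[1],F[0],0]); U=np.array([0,0,1.]); H=np.array([.5712,-.0907,.16])
def nang(uv,c,cam="wrist",r=.1315):   # circle intersections (angle left, deg), F-offset
    o,d=ray(cam,uv,c); a=np.array([(o-H)@L,(o-H)[2]]); b=np.array([d@L,d[2]])
    t=np.roots([b@b,2*a@b,a@a-r*r]).real
    return [(round(float(np.degrees(np.arctan2(*(a+x*b)))),1),round(float((o-H+x*d)@F)*1000,1)) for x in t]
def pose(a,psi,r):  # a left deg, psi deg (90: jaws along axle), tcp radius
    R=Ro.from_rotvec(-np.radians(a)*F)*Ro.from_euler("z",YAW+np.radians(psi))*Ro.from_euler("x",np.pi)
    return H+r*(np.cos(np.radians(a))*U+np.sin(np.radians(a))*L),R
def cur():
    s=bot.observe(); return s["position"],Ro.from_euler("xyz",s["tool_rot"])
def rows(p0,R0,wps):  # wps: (p,R,n)
    for p,R,n in wps:
        rv=(R0.inv()*R).as_rotvec()/n; dp=(p-p0)/n; Rk=R0
        print("-- n",n,"rot",(rv/np.pi).round(4).tolist(),"deg/row",np.degrees(np.linalg.norm(rv)).round(1))
        D=[]
        for i in range(n): D.append((Rk.inv().apply(dp)/.8).round(4).tolist()); Rk=Rk*Ro.from_rotvec(rv)
        print(D[0] if np.ptp(D,axis=0).max()<.0006 else D)
        p0,R0=p,R
E
python3 - <<'E'
from h import *
c=calibration("wrist")
for uv in[(324,57),(323.85,207.1),(322.7,284.2)]: print(nang(uv,c))
ct=calibration("top"); 
for uv in[(308.3,215),(364,194),(401.5,186.8)]: print("top",nang(uv,ct,"top"))
p0,R0=cur()
A=-7.2
rows(p0,R0,[(*pose(A,90,.19),8),(*pose(A,90,.115),6)])
E
```

```text
[(97.5, 0.1), (63.2, -0.5)]
[(-153.2, 2.1), (-5.7, -0.2)]
[(-84.1, 0.2), (-52.3, -0.3)]
top [(119.4, 8.2), (63.5, -3.2)]
top [(-157.5, 21.8), (-8.0, -2.9)]
top [(-89.4, -2.0), (-68.7, -6.2)]
-- n 8 rot [-0.0, 0.005, 0.0002] deg/row 0.9
[[-0.0007, 0.0006, 0.0157], [-0.0009, 0.0006, 0.0157], [-0.0012, 0.0006, 0.0157], [-0.0014, 0.0006, 0.0157], [-0.0017, 0.0006, 0.0157], [-0.0019, 0.0006, 0.0156], [-0.0022, 0.0006, 0.0156], [-0.0024, 0.0006, 0.0156]]
-- n 6 rot [0.0, 0.0, 0.0] deg/row 0.0
[-0.0, 0.0, 0.0156]
```

Call:
move_arm(
  jaw=[0, 0, 0, 0, 0, 0, 0, 0, 0],
  dp=[
    [-0.0007, 0.0006, 0.0157],
    [-0.0009, 0.0006, 0.0157],
    [-0.0012, 0.0006, 0.0157],
    [-0.0014, 0.0006, 0.0157],
    [-0.0017, 0.0006, 0.0157],
    [-0.0019, 0.0006, 0.0156],
    [-0.0022, 0.0006, 0.0156],
    [-0.0024, 0.0006, 0.0156],
    [0, 0, 0],
  ],
  rotation=[
    [0, 0.005, 0.0002],
    [0, 0.005, 0.0002],
    [0, 0.005, 0.0002],
    [0, 0.005, 0.0002],
    [0, 0.005, 0.0002],
    [0, 0.005, 0.0002],
    [0, 0.005, 0.0002],
    [0, 0.005, 0.0002],
    [0, 0, 0],
  ],
  squeeze=20,
)

```text
clock: 4.65
position: [0.5779, -0.1138, 0.3477]
tool_rot: [-3.14, -0.127, 1.851]
force: [-0.2, 0.3, 0.1]
grip_width: 0.0854
```

```bash
python3 - <<'E'
from h import *
p0,R0=cur(); c=calibration("wrist"); img=grab_frame("wrist"); cv2.imwrite("pics/w2.png",img)
print(p0,R0.as_euler("xyz",degrees=True),(p0-H)@F,np.degrees(np.arctan2((p0-H)@L,(p0-H)[2])),bot.observe()["clock"])
k,l,s,cc=cv2.connectedComponentsWithStats(brass(img))
for i in range(1,k):
    if s[i,4]>100:
        print(cc[i].round(1),s[i],nang(cc[i],c)); x,y,w,h=s[i][:4]
        print("  top end r=.144:",nang((x+w/2,y),c,r=.144),"bottom:",nang((x+w/2,y+h),c,r=.144))
E
```

```text
[ 0.57793534 -0.11375577  0.3476945 ] [-179.90200339   -7.2679741   106.05137151] -0.00021598047653757432 -7.292264989411751 4.7
[318.4  56.1] [312  34  13  45 504] [(85.8, 0.5), (60.1, 0.6)]
  top end r=.144: [(74.1, 0.8), (66.6, 0.9)] bottom: [(115.2, 0.1), (36.3, 0.6)]
[319.3 241.6] [312 217  16  49 602] [(-157.5, -1.8), (-5.8, -0.2)]
  top end r=.144: [(-171.7, -0.6), (1.2, 0.5)] bottom: [(-145.7, -1.3), (-10.5, 0.1)]
[158.8 296.8] [146 275  27  46 782] [(-125.7, -190.9), (-22.1, -105.0)]
  top end r=.144: [(-141.8, -203.6), (-12.3, -95.4)] bottom: [(-114.9, -185.1), (-26.0, -102.4)]
[634.6 336.2] [626 321  14  26 196] [(-90.9, 309.8), (-44.2, 229.6)]
  top end r=.144: [(-111.2, 348.0), (-28.1, 200.2)] bottom: [(-91.9, 311.7), (-40.2, 216.2)]
[320.6 346.6] [315 330  12  35 335] [(-82.9, -1.0), (-50.4, -0.6)]
  top end r=.144: [(-107.7, -0.8), (-30.2, 0.1)] bottom: [(-75.7, -0.8), (-52.6, -0.5)]
```

View pics/w2.png

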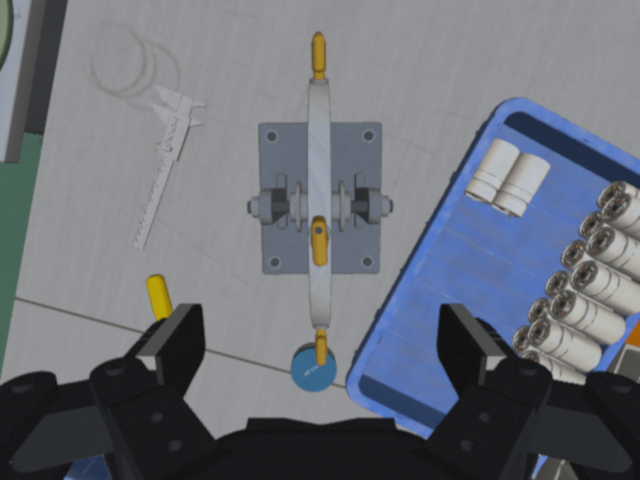

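The first nipple is at (319,242), with its lower end at row 266. Its along-rim position is uncertain by a few mm, so I'll enlarge it.

```bash
python3 - <<'E'
import cv2
a=cv2.imread("pics/w2.png")[205:275,285:355]
cv2.imwrite("pics/c2.png",cv2.resize(a,None,fx=8,fy=8,interpolation=cv2.INTER_CUBIC))
E
```

```text
(no output)
```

View pics/c2.png

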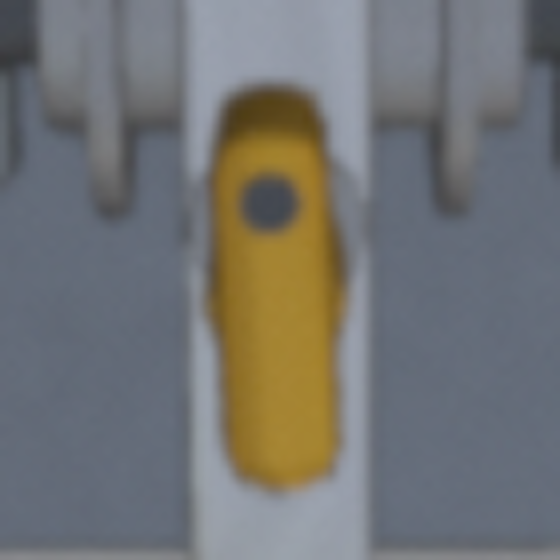

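The wing's top face runs from row 221 to 265.5 at column about 319.5, nearly along the rim.

```bash
python3 - <<'E'
from h import *
c=calibration("wrist")
for v in(221,265.5): print(nang((319.5,v),c,r=.1447)[1])
a,b=[nang((319.5,v),c,r=.1447)[1][0] for v in(221,265.5)]
print("len",.1447*np.radians(a-b))
# same end in first wrist view unavailable; tri of top centre with top cam/side
print(tri(ray("wrist",(319.5,243),c),ray("side",(285.2,166))), tri(ray("wrist",(319.5,243),c),ray("top",(363.6,194.3))))
E
```

```text
(0.3, 0.5)
(-10.3, 0.2)
len 0.02677020913293943
(array([ 0.57487128, -0.10341555,  0.29660241]), np.float64(0.000938681403555903)) (array([ 0.57760369, -0.11083699,  0.25091951]), np.float64(0.0019570374246102988))
```

```bash
python3 - <<'E'
from h import *
p0,R0=cur()
A=-5.5
rows(p0,R0,[(*pose(A,90,.175),3),(*pose(A,90,.115),6)])
E
```

```text
-- n 3 rot [0.0001, -0.0032, -0.0013] deg/row 0.6
[0.0022, -0.0001, 0.0063]
-- n 6 rot [0.0, 0.0, 0.0] deg/row 0.0
[0.0, 0.0, 0.0125]
```

Call:
move_arm(
  jaw=[0, 0, 0, 0, 0, 0, 0, 0, 0],
  dp=[
    [0.0022, 0, 0.0063],
    [0.0022, 0, 0.0063],
    [0.0022, 0, 0.0063],
    [0, 0, 0.0125],
    [0, 0, 0.0125],
    [0, 0, 0.0125],
    [0, 0, 0.0125],
    [0, 0, 0.0125],
    [0, 0, 0.0125],
  ],
  rotation=[
    [0, -0.0032, -0.0013],
    [0, -0.0032, -0.0013],
    [0, -0.0032, -0.0013],
    [0, 0, 0],
    [0, 0, 0],
    [0, 0, 0],
    [0, 0, 0],
    [0, 0, 0],
    [0, 0, 0],
  ],
)

```text
clock: 5.82
position: [0.5747, -0.1012, 0.274]
tool_rot: [3.141, -0.096, 1.864]
force: [0.1, -0.2, -0.1]
grip_width: 0.0854
```

Call:
move_arm(
  jaw=[255, 255, 255, 255, 255, 255, 255, 255],
  dp=[
    [0, 0, 0],
    [0, 0, 0],
    [0, 0, 0],
    [0, 0, 0],
    [0, 0, 0],
    [0, 0, 0],
    [0, 0, 0],
    [0, 0, 0],
  ],
  rotation=[
    [0, 0, 0],
    [0, 0, 0],
    [0, 0, 0],
    [0, 0, 0],
    [0, 0, 0],
    [0, 0, 0],
    [0, 0, 0],
    [0, 0, 0],
  ],
  squeeze=20,
)

```text
clock: 6.82
position: [0.5747, -0.1012, 0.2747]
tool_rot: [3.141, -0.096, 1.864]
force: [-0.2, 0.8, 1.1]
grip_width: 0.0001
```

The grip closed on nothing. I'll look before doing anything else.

```bash
python3 - <<'E'
from h import *
a=grab_frame("wrist")[120:480,120:520]; b=grab_frame("side")[140:310,230:340]
b=cv2.resize(b,(233,360),interpolation=cv2.INTER_CUBIC)
cv2.imwrite("pics/w3.png",np.hstack([a,b])); print(bot.observe()["clock"])
E
```

```text
6.925
```

View pics/w3.png

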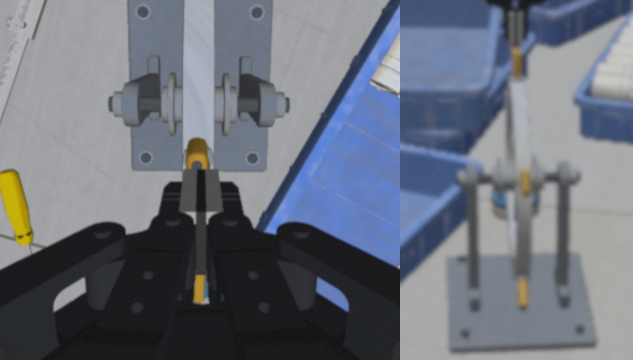

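The fingers are shut beyond or above the wing, which shows at about (317,275) in the full wrist frame, with the fingertips at about (320,300). I'll check the projected TCP against the picture.

```bash
python3 - <<'E'
from h import *
p0,R0=cur();c=calibration("wrist"); print(p0)
def proj(P,c):
    q=np.linalg.inv(c["T"])@np.append(P,1); q=c["camera_matrix"]@q[:3]; return (q[:2]/q[2]).round(1)
print("tcp wrist px",proj(p0,c),"side",proj(p0,calibration("side")),"top",proj(p0,calibration("top")))
for A in(-3,-5.5,-8):
  for r in(.119,.144):
    q=pose(A,90,r)[0]; print(A,r,proj(q,c),proj(q,calibration("side")))
b=brass(grab_frame("wrist")); k,l,s,cc=cv2.connectedComponentsWithStats(b)
for i in range(1,k):
    if s[i,4]>60: print(cc[i].round(1),s[i])
b=brass(grab_frame("side"))[140:310,230:340]; k,l,s,cc=cv2.connectedComponentsWithStats(b)
for i in range(1,k): print("side",(cc[i]+[230,140]).round(1),s[i])
E
```

```text
[ 0.57466257 -0.10121514  0.27464162]
tcp wrist px [319.  281.7] side [284.9 175.6] top [360.1 194.5]
-3 0.119 [318.4 274. ] [285.1 174.7]
-3 0.144 [318.1 293.4] [285.1 163.8]
-5.5 0.119 [318.4 284.6] [285. 174.]
-5.5 0.144 [318.2 308. ] [284.9 163. ]
-8 0.119 [318.4 294.9] [284.8 173.4]
-8 0.144 [318.2 322. ] [284.7 162.4]
[319.3  32.7] [311   2  18  62 985]
[317.2 273.4] [307 259  22  31 491]
[135.3 325.3] [ 117  290   36   76 1486]
[318.7 408.1] [313 395  12  29 284]
side [285.2 169.1] [54 25  3 10 18]
side [288.8 225.5] [58 82  3  8 19]
side [287.5 278.2] [ 57 133   2  11  21]
```

```bash
python3 - <<'E'
from h import *
p0,R0=cur();c=calibration("wrist")
def proj(P,c):
    q=np.linalg.inv(c["T"])@np.append(P,1); q=c["camera_matrix"]@q[:3]; return (q[:2]/q[2]).round(1).tolist()
for z in(0,-13,-26,-40,-50): print(z,"open tip inner, x=-11:",proj(p0+R0.apply([-.011,.0427,z/1e3]),c),"x=+11",proj(p0+R0.apply([.011,.0427,z/1e3]),c)," shut:",proj(p0+R0.apply([-.011,0,z/1e3]),c),proj(p0+R0.apply([.011,0,z/1e3]),c))
print("x axis along L:",R0.apply([1,0,0])@L)
im=grab_frame("side"); print(im[140:182:2,285].tolist())
w=grab_frame("wrist");o=np.hstack([cv2.resize(w[230:330,270:370],None,fx=4,fy=4,interpolation=2),cv2.resize(im[130:190,255:315],(400,400),interpolation=2)]);cv2.imwrite("pics/c3.png",o)
E
```

```text
0 open tip inner, x=-11: [407.9, 303.1] x=+11 [410.7, 259.5]  shut: [319.0, 303.1] [319.0, 259.6]
-13 open tip inner, x=-11: [414.2, 315.2] x=+11 [417.4, 268.9]  shut: [318.9, 315.3] [318.9, 269.0]
-26 open tip inner, x=-11: [421.4, 329.3] x=+11 [425.2, 279.8]  shut: [318.8, 329.4] [318.7, 279.9]
-40 open tip inner, x=-11: [430.5, 347.1] x=+11 [435.0, 293.7]  shut: [318.7, 347.2] [318.6, 293.7]
-50 open tip inner, x=-11: [438.1, 361.9] x=+11 [443.3, 305.3]  shut: [318.6, 362.0] [318.5, 305.3]
x axis along L: 0.9954395046869656
[[83, 69, 63], [82, 64, 58], [56, 50, 48], [80, 80, 79], [79, 79, 79], [80, 80, 80], [80, 79, 79], [77, 77, 77], [79, 80, 79], [80, 79, 79], [78, 77, 79], [88, 106, 118], [88, 128, 147], [66, 111, 134], [55, 98, 121], [56, 98, 120], [54, 95, 117], [57, 92, 112], [95, 112, 123], [150, 146, 144], [184, 176, 171]]
```

View pics/c3.png

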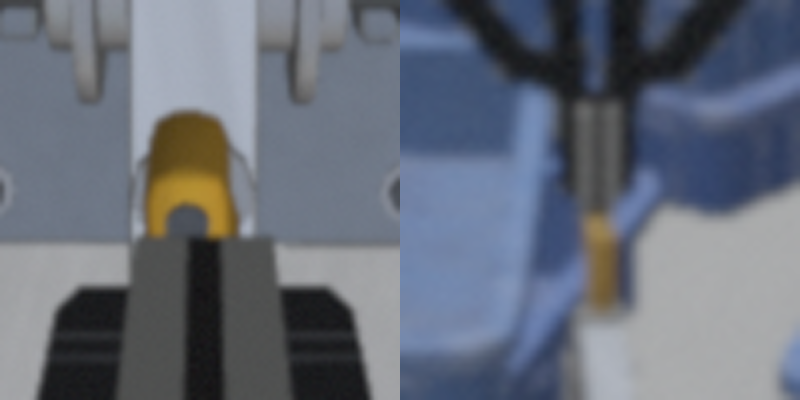

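The fingertips actually end about 33 mm short of the reported TCP: they stop just above the wing top in both the side and wrist views, with the wing untouched below. I'll open, go about 29 mm deeper while watching the force, and close again.

Call:
move_arm(
  jaw=[0, 0, 0, 0, 0, 0, 0],
  dp=[
    [0, 0, 0],
    [0, 0, 0],
    [0, 0, 0],
    [0, 0, 0],
    [0, 0, 0],
    [0, 0, 0],
    [0, 0, 0],
  ],
  rotation=[
    [0, 0, 0],
    [0, 0, 0],
    [0, 0, 0],
    [0, 0, 0],
    [0, 0, 0],
    [0, 0, 0],
    [0, 0, 0],
  ],
)

```text
clock: 8.0
position: [0.5747, -0.1012, 0.2746]
tool_rot: [3.141, -0.096, 1.864]
force: [0.7, 0.6, -0.3]
grip_width: 0.0854
```

Call:
move_arm(
  jaw=[0, 0, 0, 0],
  dp=[
    [0, 0, 0.009],
    [0, 0, 0.009],
    [0, 0, 0.009],
    [0, 0, 0.009],
  ],
  rotation=[
    [0, 0, 0],
    [0, 0, 0],
    [0, 0, 0],
    [0, 0, 0],
  ],
)

```text
clock: 8.5
position: [0.5738, -0.0985, 0.2453]
tool_rot: [3.141, -0.096, 1.864]
force: [-0.9, -0.6, -0.0]
grip_width: 0.0855
```

Call:
move_arm(
  jaw=[255, 255, 255, 255, 255, 255, 255, 255],
  dp=[
    [0, 0, 0],
    [0, 0, 0],
    [0, 0, 0],
    [0, 0, 0],
    [0, 0, 0],
    [0, 0, 0],
    [0, 0, 0],
    [0, 0, 0],
  ],
  rotation=[
    [0, 0, 0],
    [0, 0, 0],
    [0, 0, 0],
    [0, 0, 0],
    [0, 0, 0],
    [0, 0, 0],
    [0, 0, 0],
    [0, 0, 0],
  ],
  squeeze=20,
)

```text
clock: 9.5
position: [0.5728, -0.0991, 0.2462]
tool_rot: [-3.14, -0.095, 1.864]
force: [-10.2, -2.4, 7.9]
grip_width: 0.0083
```

Gripped the wing at 8.3 mm wide. I'll relieve the side load and turn it one quarter clockwise.

Call:
move_arm(
  jaw=[255, 255, 255, 255, 255, 255, 255, 255, 255, 255],
  dp=[
    [0, -0.0012, -0.0015],
    [0, 0, 0],
    [0, 0, 0],
    [0, 0, 0],
    [0, 0, 0],
    [0, 0, 0],
    [0, 0, 0],
    [0, 0, 0],
    [0, 0, 0],
    [0, 0, 0],
  ],
  rotation=[
    [0, 0, 0],
    [0, 0, 0.04],
    [0, 0, 0.04],
    [0, 0, 0.04],
    [0, 0, 0.04],
    [0, 0, 0.04],
    [0, 0, 0.04],
    [0, 0, 0.04],
    [0, 0, 0.04],
    [0, 0, 0.04],
  ],
)

```text
clock: 10.75
position: [0.5722, -0.099, 0.2464]
tool_rot: [-3.054, -0.04, 0.727]
force: [-1.7, 0.4, -9.7]
grip_width: 0.0086
```

Call:
move_arm(
  jaw=[255, 255, 255, 255, 255, 255],
  dp=[
    [0, 0, 0],
    [0, 0, 0],
    [0, 0, 0],
    [0, 0, 0],
    [0, 0, 0],
    [0, 0, 0],
  ],
  rotation=[
    [0, 0, 0.04],
    [0, 0, 0.04],
    [0, 0, 0.04],
    [0, 0, 0.02],
    [0, 0, 0],
    [0, 0, 0],
  ],
)

```text
clock: 11.5
position: [0.5723, -0.0988, 0.2465]
tool_rot: [-3.045, 0.001, 0.295]
force: [-4.7, -0.1, -13.8]
grip_width: 0.0085
```

```bash
python3 - <<'E'
from h import *
s=bot.observe(); p,R=cur(); print(s["clock"],s["qpos"].round(2),s["force"].round(1),s["moment"].round(2),s["grip_width"])
print("F off",(p-H)@F,"ang",np.degrees(np.arctan2((p-H)@L,(p-H)[2])),"r",np.hypot((p-H)@L,(p-H)[2]),R.as_matrix().round(3).tolist())
E
```

```text
11.5 [ 0.29  0.44 -0.24  1.61  0.01  1.13 -1.21] [ -4.7  -0.1 -13.8] [-0.1   1.06  0.05] 0.00848786914501989
F off -0.0013355035910474244 ang -5.3460472346085925 r 0.08685226835676882 [[0.957, 0.289, -0.029], [0.291, -0.952, 0.092], [-0.001, -0.096, -0.995]]
```

Call:
move_arm(
  jaw=[255, 255, 255, 255, 255, 255, 255],
  dp=[
    [0, 0.0076, 0.0003],
    [0, 0.0076, 0.0003],
    [0, 0.0076, 0.0003],
    [0, 0.0076, 0.0003],
    [0, 0.0076, 0.0003],
    [0, 0, 0],
    [0, 0, 0],
  ],
  rotation=[
    [0.0222, 0, 0],
    [0.0222, 0, 0],
    [0.0222, 0, 0],
    [0.0222, 0, 0],
    [0.0222, 0, 0],
    [0, 0, 0],
    [0, 0, 0],
  ],
)

```text
clock: 12.38
position: [0.5806, -0.1266, 0.2383]
tool_rot: [-2.698, 0.001, 0.295]
force: [-8.2, 3.6, -15.2]
grip_width: 0.0084
```

```bash
python3 - <<'E'
from h import *
s=bot.observe(); p,R=cur(); print(s["clock"],s["qpos"].round(2),s["force"].round(1),s["moment"].round(2),s["grip_width"])
print("F off",(p-H)@F,"ang",np.degrees(np.arctan2((p-H)@L,(p-H)[2])),"r",np.hypot((p-H)@L,(p-H)[2]),"tilt",np.degrees(np.arctan2(-R.as_matrix()[:,2]@L,-R.as_matrix()[2,2])))
E
```

```text
12.375 [ 0.51  0.63 -0.29  1.41 -0.21  1.36 -0.96] [ -8.2   3.6 -15.2] [-0.91  1.21  0.66] 0.008441013590513675
F off -0.0014001985730940445 ang -25.367183853185605 r 0.08664698080855861 tilt -25.43506901507985
```

Call:
move_arm(
  jaw=[255, 255, 255, 255, 255, 255, 255],
  dp=[
    [0, 0.0076, 0.0003],
    [0, 0.0076, 0.0003],
    [0, 0.0076, 0.0003],
    [0, 0.0076, 0.0003],
    [0, 0.0076, 0.0003],
    [0, 0, 0],
    [0, 0, 0],
  ],
  rotation=[
    [0.0222, 0, 0],
    [0.0222, 0, 0],
    [0.0222, 0, 0],
    [0.0222, 0, 0],
    [0.0222, 0, 0],
    [0, 0, 0],
    [0, 0, 0],
  ],
)

```text
clock: 13.25
position: [0.5877, -0.15, 0.2209]
tool_rot: [-2.35, 0.001, 0.295]
force: [-12.8, 5.4, -11.3]
grip_width: 0.0086
```

```bash
cat > st.py <<'E'
from h import *
s=bot.observe(); p,R=cur(); print(s["clock"],s["qpos"].round(2),s["force"].round(1),s["moment"].round(2),s["grip_width"])
print("F off",(p-H)@F,"ang",np.degrees(np.arctan2((p-H)@L,(p-H)[2])),"r",np.hypot((p-H)@L,(p-H)[2]),"tilt",np.degrees(np.arctan2(-R.as_matrix()[:,2]@L,-R.as_matrix()[2,2])))
E
python3 st.py
```

```text
13.25 [ 0.63  0.86 -0.34  1.2  -0.36  1.62 -0.86] [-12.8   5.4 -11.3] [-1.41  1.26  1.55] 0.00862779404499194
F off -0.0013354523025902836 ang -45.28508234076575 r 0.08656730779471208 tilt -45.33316269410947
```

Call:
move_arm(
  jaw=[0, 0, 0, 0, 0, 0, 0],
  dp=[
    [0, 0, 0],
    [0, 0, 0],
    [0, 0, 0],
    [0, 0, 0],
    [0, 0, 0],
    [0, 0, 0],
    [0, 0, 0],
  ],
  rotation=[
    [0, 0, 0],
    [0, 0, 0],
    [0, 0, 0],
    [0, 0, 0],
    [0, 0, 0],
    [0, 0, 0],
    [0, 0, 0],
  ],
)

```text
clock: 14.12
position: [0.5885, -0.1504, 0.2213]
tool_rot: [-2.349, -0.001, 0.293]
force: [-0.4, -0.1, -1.2]
grip_width: 0.0852
```

Call:
move_arm(
  jaw=[0, 0, 0, 0, 0],
  dp=[
    [0, 0, -0.03],
    [0, 0, -0.03],
    [0, 0, -0.03],
    [0, 0, -0.03],
    [0, 0, -0.03],
  ],
  rotation=[
    [0, 0, 0],
    [0, 0, 0],
    [0, 0, 0],
    [0, 0, 0],
    [0, 0, 0],
  ],
)

```text
clock: 14.75
position: [0.6133, -0.2327, 0.3061]
tool_rot: [-2.349, -0.001, 0.293]
force: [0.3, 0.3, 1.2]
grip_width: 0.0853
```

```bash
python3 st.py; python3 - <<'E'
from h import *
p0,R0=cur()
rows(p0,R0,[(*pose(-10,45,.21),8),(*pose(26.8,90,.20),8)])
E
```

```text
14.75 [ 0.66  0.93 -0.33  0.83 -0.35  1.92 -0.93] [0.3 0.3 1.2] [-0.75 -0.16 -0.04] 0.0853137025958958
F off -0.0007753334135475326 ang -45.39499238582176 r 0.2080590543090184 tilt -45.4272055579298
-- n 8 rot [-0.0233, -0.0097, -0.0302] deg/row 7.1
[[0.0001, -0.019, 0.0058], [0.0021, -0.0193, 0.0043], [0.004, -0.0192, 0.0028], [0.0059, -0.0189, 0.0013], [0.0077, -0.0183, -0.0003], [0.0094, -0.0174, -0.0019], [0.0109, -0.0163, -0.0034], [0.0122, -0.0149, -0.0049]]
-- n 8 rot [-0.01, -0.0242, -0.0301] deg/row 7.2
[[0.0132, -0.0132, 0.0078], [0.015, -0.0121, 0.0063], [0.0165, -0.0108, 0.0048], [0.0177, -0.0093, 0.0031], [0.0187, -0.0077, 0.0015], [0.0194, -0.0059, -0.0002], [0.0198, -0.004, -0.0018], [0.0199, -0.002, -0.0034]]
```

Call:
move_arm(
  jaw=[0, 0, 0, 0, 0, 0, 0, 0],
  dp=[
    [0.0001, -0.019, 0.0058],
    [0.0021, -0.0193, 0.0043],
    [0.004, -0.0192, 0.0028],
    [0.0059, -0.0189, 0.0013],
    [0.0077, -0.0183, -0.0003],
    [0.0094, -0.0174, -0.0019],
    [0.0109, -0.0163, -0.0034],
    [0.0122, -0.0149, -0.0049],
  ],
  rotation=[
    [-0.0233, -0.0097, -0.0302],
    [-0.0233, -0.0097, -0.0302],
    [-0.0233, -0.0097, -0.0302],
    [-0.0233, -0.0097, -0.0302],
    [-0.0233, -0.0097, -0.0302],
    [-0.0233, -0.0097, -0.0302],
    [-0.0233, -0.0097, -0.0302],
    [-0.0233, -0.0097, -0.0302],
  ],
)

```text
clock: 15.75
position: [0.5815, -0.1246, 0.3667]
tool_rot: [-3.021, -0.122, 1.074]
force: [1.3, -0.4, 0.2]
grip_width: 0.0855
```

Call:
move_arm(
  jaw=[0, 0, 0, 0, 0, 0, 0, 0, 0],
  dp=[
    [0.0132, -0.0132, 0.0078],
    [0.015, -0.0121, 0.0063],
    [0.0165, -0.0108, 0.0048],
    [0.0177, -0.0093, 0.0031],
    [0.0187, -0.0077, 0.0015],
    [0.0194, -0.0059, -0.0002],
    [0.0198, -0.004, -0.0018],
    [0.0199, -0.002, -0.0034],
    [0, 0, 0],
  ],
  rotation=[
    [-0.01, -0.0242, -0.0301],
    [-0.01, -0.0242, -0.0301],
    [-0.01, -0.0242, -0.0301],
    [-0.01, -0.0242, -0.0301],
    [-0.01, -0.0242, -0.0301],
    [-0.01, -0.0242, -0.0301],
    [-0.01, -0.0242, -0.0301],
    [-0.01, -0.0242, -0.0301],
    [0, 0, 0],
  ],
)

```text
clock: 16.88
position: [0.5443, -0.0016, 0.3377]
tool_rot: [-3.14, 0.468, 1.869]
force: [0.8, 0.2, 0.2]
grip_width: 0.0852
```

```bash
python3 st.py; python3 - <<'E'
from h import *
w=grab_frame("wrist");c=calibration("wrist");cv2.imwrite("pics/w4.png",w)
k,l,s,cc=cv2.connectedComponentsWithStats(brass(w))
for i in range(1,k):
    if s[i,4]>100: print(cc[i].round(1),s[i],nang(cc[i],c))
E
```

```text
16.875 [ 0.06  0.3  -0.6   1.72  0.64  1.35 -0.43] [0.8 0.2 0.2] [0.4  0.13 0.03] 0.08523218200790388
F off 2.330403029096942e-05 ang 27.634956884628654 r 0.2005785965817271 tilt 26.80836425403285
[320.8  63.7] [315  42  13  44 506] [(123.1, 0.9), (92.7, 0.9)]
[171.7 220.9] [154 197  36  51 804] [(-135.1, -193.4), (33.8, -93.8)]
[625.7 246.7] [599 224  41  40 857] [(-120.2, 393.8), (26.5, 197.2)]
[319.5 250.1] [312 229  16  42 488] [(-118.3, -0.8), (25.5, -0.0)]
[614.7 313. ] [595 302  42  21 499] [(-77.6, 334.7), (3.1, 208.6)]
[318.5 343.6] [305 327  28  31 737] [(-47.9, -1.3), (-18.1, -0.9)]
```

View pics/w4.png

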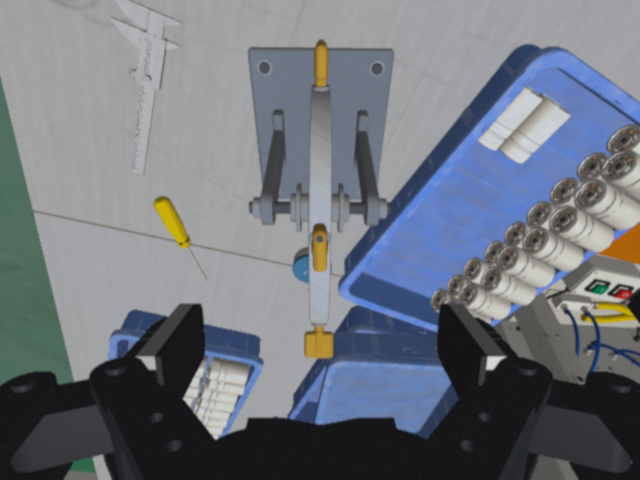

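The first wing now lies across the rim at (318,343), and the second nipple is at (320,250), about 26.5° left, with its wing along the rim. I'll approach and grip it.

```bash
python3 - <<'E'
from h import *
c=calibration("wrist"); print(nang((319.5,271),c,r=.1447)[1])
p0,R0=cur()
q=lambda r:(pose(26.5,90,r)[0]-.0012*F,pose(26.5,90,r)[1])
rows(p0,R0,[(*q(.16),4),(*q(.087),6)])
E
```

```text
(21.8, 0.0)
-- n 4 rot [-0.0, 0.0004, 0.0] deg/row 0.1
[-0.0007, -0.0004, 0.0125]
-- n 6 rot [0.0, 0.0, 0.0] deg/row 0.0
[-0.0, 0.0, 0.0152]
```

Call:
move_arm(
  jaw=[0, 0, 0, 0, 0, 0, 0, 0, 0, 0],
  dp=[
    [-0.0007, -0.0004, 0.0125],
    [-0.0007, -0.0004, 0.0125],
    [-0.0007, -0.0004, 0.0125],
    [-0.0007, -0.0004, 0.0125],
    [0, 0, 0.0152],
    [0, 0, 0.0152],
    [0, 0, 0.0152],
    [0, 0, 0.0152],
    [0, 0, 0.0152],
    [0, 0, 0.0152],
  ],
  rotation=[
    [0, 0.0004, 0],
    [0, 0.0004, 0],
    [0, 0.0004, 0],
    [0, 0.0004, 0],
    [0, 0, 0],
    [0, 0, 0],
    [0, 0, 0],
    [0, 0, 0],
    [0, 0, 0],
    [0, 0, 0],
  ],
)

```text
clock: 18.18
position: [0.559, -0.055, 0.2372]
tool_rot: [-3.141, 0.462, 1.863]
force: [-0.5, -0.8, -1.0]
grip_width: 0.0854
```

Call:
move_arm(
  jaw=[255, 255, 255, 255, 255, 255, 255, 255],
  dp=[
    [0, 0, 0],
    [0, 0, 0],
    [0, 0, 0],
    [0, 0, 0],
    [0, 0, 0],
    [0, 0, 0],
    [0, 0, 0],
    [0, 0, 0],
  ],
  rotation=[
    [0, 0, 0],
    [0, 0, 0],
    [0, 0, 0],
    [0, 0, 0],
    [0, 0, 0],
    [0, 0, 0],
    [0, 0, 0],
    [0, 0, 0],
  ],
)

```text
clock: 19.18
position: [0.5594, -0.0544, 0.2382]
tool_rot: [3.141, 0.462, 1.863]
force: [4.9, 2.3, 3.6]
grip_width: 0.0087
```

```bash
python3 st.py; python3 - <<'E'
from h import *
print(cur()[1].as_matrix().round(3).tolist())
E
```

```text
19.175 [ 0.11  0.4  -0.55  1.85  0.75  1.14 -0.5 ] [4.9 2.3 3.6] [ 0.48 -0.84  0.46] 0.00870913659314619
F off -0.0008294120677575061 ang 26.0334698122785 r 0.08708212541949008 tilt 26.495944784188435
[[-0.258, 0.958, 0.129], [0.857, 0.288, -0.427], [-0.446, 0.001, -0.895]]
```

Call:
move_arm(
  jaw=[255, 255, 255, 255, 255, 255, 255, 255, 255, 255],
  dp=[
    [-0.0072, 0, 0.0002],
    [-0.0072, 0, 0.0002],
    [-0.0072, 0, 0.0002],
    [-0.0072, 0, 0.0002],
    [-0.0072, 0, 0.0002],
    [-0.0072, 0, 0.0002],
    [-0.0072, 0, 0.0002],
    [0, 0, 0],
    [0, 0, 0],
    [0, 0, 0],
  ],
  rotation=[
    [0, 0.0211, 0],
    [0, 0.0211, 0],
    [0, 0.0211, 0],
    [0, 0.0211, 0],
    [0, 0.0211, 0],
    [0, 0.0211, 0],
    [0, 0.0211, 0],
    [0, 0, 0],
    [0, 0, 0],
    [0, 0, 0],
  ],
)

```text
clock: 20.42
position: [0.5703, -0.092, 0.2467]
tool_rot: [-3.141, -0.002, 1.862]
force: [8.4, -0.9, -7.7]
grip_width: 0.0085
```

```bash
python3 st.py
```

```text
20.425 [ 0.51  0.46 -0.64  1.65  0.3   1.13  0.09] [ 8.4 -0.9 -7.7] [-0.09 -1.86 -0.09] 0.008500000144863327
F off -0.0012211583467589254 ang -0.6321411806098088 r 0.08671743115618331 tilt -0.1145846586596291
```

Call:
move_arm(
  jaw=[255, 255, 255, 255, 255, 255, 255, 255, 255, 255],
  dp=[
    [0, 0, 0],
    [0, 0, 0],
    [0, 0, 0],
    [0, 0, 0],
    [0, 0, 0],
    [0, 0, 0],
    [0, 0, 0],
    [0, 0, 0],
    [0, 0, 0],
    [0, 0, 0],
  ],
  rotation=[
    [0, 0, 0],
    [0, 0, 0.04],
    [0, 0, 0.04],
    [0, 0, 0.04],
    [0, 0, 0.04],
    [0, 0, 0.04],
    [0, 0, 0.04],
    [0, 0, 0.04],
    [0, 0, 0.04],
    [0, 0, 0.04],
  ],
)

```text
clock: 21.68
position: [0.569, -0.0915, 0.2467]
tool_rot: [-3.138, 0.001, 0.728]
force: [-1.2, 1.6, -1.8]
grip_width: 0.0083
```

Call:
move_arm(
  jaw=[255, 255, 255, 255, 255, 255],
  dp=[
    [0, 0, 0],
    [0, 0, 0],
    [0, 0, 0],
    [0, 0, 0],
    [0, 0, 0],
    [0, 0, 0],
  ],
  rotation=[
    [0, 0, 0.04],
    [0, 0, 0.04],
    [0, 0, 0.04],
    [0, 0, 0.02],
    [0, 0, 0],
    [0, 0, 0],
  ],
)

```text
clock: 22.42
position: [0.5689, -0.0914, 0.2467]
tool_rot: [-3.139, 0.003, 0.294]
force: [-4.5, 2.5, -0.7]
grip_width: 0.0085
```

Call:
move_arm(
  jaw=[0, 0, 0, 0, 0, 0, 0, 0, 0],
  dp=[
    [0, 0, 0],
    [0, 0, 0],
    [0, 0, 0],
    [0, 0, 0],
    [0, 0, 0],
    [0, 0, 0],
    [0, 0, -0.025],
    [0, 0, -0.025],
    [0, 0, 0],
  ],
  rotation=[
    [0, 0, 0],
    [0, 0, 0],
    [0, 0, 0],
    [0, 0, 0],
    [0, 0, 0],
    [0, 0, 0],
    [0, 0, 0],
    [0, 0, 0],
    [0, 0, 0],
  ],
)

```text
clock: 23.55
position: [0.5707, -0.0919, 0.2884]
tool_rot: [-3.141, -0.001, 0.292]
force: [-0.7, 0.5, -0.9]
grip_width: 0.0855
```

```bash
python3 st.py
```

```text
23.55 [ 0.28  0.38 -0.3   1.6   0.12  1.18 -1.33] [-0.7  0.5 -0.9] [ 0.    0.04 -0.02] 0.08551752389293338
F off -0.0008649026361589436 ang -0.460360059052158 r 0.12842304367248944 tilt -0.03962230013327495
```

Call:
move_arm(
  jaw=[0, 0, 0, 0, 0, 0, 0, 0, 0, 0],
  dp=[
    [0, 0, 0],
    [0, 0, 0],
    [0, 0, 0],
    [0, 0, 0],
    [0, 0, 0],
    [0, 0, 0],
    [0, 0, 0],
    [0, 0, 0],
    [0, 0, 0],
    [0, 0, 0],
  ],
  rotation=[
    [0, 0, -0.05],
    [0, 0, -0.05],
    [0, 0, -0.05],
    [0, 0, -0.05],
    [0, 0, -0.05],
    [0, 0, -0.05],
    [0, 0, -0.05],
    [0, 0, -0.05],
    [0, 0, -0.05],
    [0, 0, -0.05],
  ],
)

```text
clock: 24.8
position: [0.5698, -0.0919, 0.2864]
tool_rot: [-3.14, -0.002, 1.868]
force: [0.4, -0.4, 0.5]
grip_width: 0.0854
```

Call:
move_arm(
  jaw=[0, 0, 0, 0, 0, 0, 0, 0, 0, 0],
  dp=[
    [0, 0, 0],
    [0, 0, 0],
    [0, 0, 0],
    [0, 0, 0],
    [0, 0, 0],
    [0, 0, 0],
    [0, 0, 0],
    [0, 0, 0],
    [0, 0, 0],
    [0, 0, 0],
  ],
  rotation=[
    [0, 0, -0.05],
    [0, 0, -0.05],
    [0, 0, -0.05],
    [0, 0, -0.05],
    [0, 0, -0.05],
    [0, 0, -0.05],
    [0, 0, -0.05],
    [0, 0, -0.05],
    [0, 0, -0.05],
    [0, 0, -0.05],
  ],
)

```text
clock: 26.05
position: [0.5698, -0.0919, 0.2864]
tool_rot: [3.139, -0.001, -2.844]
force: [0.2, -0.5, 0.2]
grip_width: 0.0855
```

```bash
python3 st.py; python3 - <<'E'
from h import *
p0,R0=cur(); P,R=pose(-.3,180,.087)
rows(p0,R0,[(P-.001*F,R,5)])
E
```

```text
26.05 [ 0.72  0.51 -0.97  1.58  0.43  1.28  1.55] [ 0.2 -0.5  0.2] [-0.02  0.03  0.  ] 0.08546098894733958
F off -0.001651813527956567 ang -0.3303417862350173 r 0.12645084275873786 tilt -0.12294282753174682
-- n 5 rot [-0.0002, -0.0001, 0.0002] deg/row 0.1
[-0.0002, 0.0, 0.0099]
```

Call:
move_arm(
  jaw=[0, 0, 0, 0, 0],
  dp=[
    [-0.0002, 0, 0.0099],
    [-0.0002, 0, 0.0099],
    [-0.0002, 0, 0.0099],
    [-0.0002, 0, 0.0099],
    [-0.0002, 0, 0.0099],
  ],
  rotation=[
    [0, 0, 0],
    [0, 0, 0],
    [0, 0, 0],
    [0, 0, 0],
    [0, 0, 0],
  ],
)

```text
clock: 26.68
position: [0.5708, -0.0916, 0.2471]
tool_rot: [3.14, -0.001, -2.85]
force: [-0.4, -1.0, -0.0]
grip_width: 0.0853
```

Call:
move_arm(
  jaw=[255, 255, 255, 255, 255, 255, 255, 255],
  dp=[
    [0, 0, 0],
    [0, 0, 0],
    [0, 0, 0],
    [0, 0, 0],
    [0, 0, 0],
    [0, 0, 0],
    [0, 0, 0],
    [0, 0, 0],
  ],
  rotation=[
    [0, 0, 0],
    [0, 0, 0],
    [0, 0, 0],
    [0, 0, 0],
    [0, 0, 0],
    [0, 0, 0],
    [0, 0, 0],
    [0, 0, 0],
  ],
)

```text
clock: 27.68
position: [0.5709, -0.0916, 0.2478]
tool_rot: [3.14, -0.0, -2.85]
force: [-1.4, -0.7, 5.2]
grip_width: 0.0083
```

Call:
move_arm(
  jaw=[255, 255, 255, 255, 255, 255, 255, 255, 255, 255],
  dp=[
    [0, 0, -0.001],
    [0, 0, 0],
    [0, 0, 0],
    [0, 0, 0],
    [0, 0, 0],
    [0, 0, 0],
    [0, 0, 0],
    [0, 0, 0],
    [0, 0, 0],
    [0, 0, 0],
  ],
  rotation=[
    [0, 0, 0],
    [0, 0, 0.04],
    [0, 0, 0.04],
    [0, 0, 0.04],
    [0, 0, 0.04],
    [0, 0, 0.04],
    [0, 0, 0.04],
    [0, 0, 0.04],
    [0, 0, 0.04],
    [0, 0, 0.04],
  ],
)

```text
clock: 28.92
position: [0.5705, -0.0918, 0.2479]
tool_rot: [-3.141, -0.002, 2.298]
force: [1.4, -0.2, -5.4]
grip_width: 0.0083
```

Call:
move_arm(
  jaw=[255, 255, 255, 255, 255, 255],
  dp=[
    [0, 0, 0],
    [0, 0, 0],
    [0, 0, 0],
    [0, 0, 0],
    [0, 0, 0],
    [0, 0, 0],
  ],
  rotation=[
    [0, 0, 0.04],
    [0, 0, 0.04],
    [0, 0, 0.04],
    [0, 0, 0.02],
    [0, 0, 0],
    [0, 0, 0],
  ],
)

```text
clock: 29.68
position: [0.5704, -0.0918, 0.248]
tool_rot: [-3.14, -0.002, 1.864]
force: [-1.3, -0.0, -7.2]
grip_width: 0.0085
```

Call:
move_arm(
  jaw=[0, 0, 0, 0, 0, 0, 0, 0, 0, 0],
  dp=[
    [0, 0, 0],
    [0, 0, 0],
    [0, 0, 0],
    [0, 0, 0],
    [0, 0, 0],
    [0, 0, 0],
    [0, 0, -0.05],
    [0, 0, -0.05],
    [0, 0, -0.05],
    [0, 0, 0],
  ],
  rotation=[
    [0, 0, 0],
    [0, 0, 0],
    [0, 0, 0],
    [0, 0, 0],
    [0, 0, 0],
    [0, 0, 0],
    [0, 0, 0],
    [0, 0, 0],
    [0, 0, 0],
    [0, 0, 0],
  ],
)

```text
clock: 30.92
position: [0.5719, -0.0916, 0.3712]
tool_rot: [3.138, 0.0, 1.863]
force: [-0.3, -0.5, -1.4]
grip_width: 0.0855
```

```bash
python3 st.py; python3 - <<'E'
from h import *
w=grab_frame("wrist");c=calibration("wrist")
k,l,s,cc=cv2.connectedComponentsWithStats(brass(w))
for i in range(1,k):
    if s[i,4]>100 and abs(cc[i][0]-320)<30: print(cc[i].round(1),s[i],nang(cc[i],c))
t=grab_frame("top")[160:260,290:420]; sd=grab_frame("side")
cv2.imwrite("pics/f.png",np.hstack([w[:420,160:480],cv2.resize(t,(420,420*100//130),interpolation=2).copy() if 0 else cv2.copyMakeBorder(cv2.resize(t,(416,320),interpolation=2),0,100,0,0,0)]))
E
```

```text
30.925 [ 0.49  0.37 -0.61  1.45  0.21  1.38  0.16] [-0.3 -0.5 -1.4] [-0.02 -0.   -0.  ] 0.0855338388627437
F off 0.00042086329065627726 ang -0.28901658689134374 r 0.21117036380786133 tilt 0.013202047194177242
[318.6  60.4] [313  39  12  44 465] [(94.3, -0.7), (67.1, -0.5)]
[318.2 236.6] [311 216  15  45 497] [(-150.6, -2.2), (0.2, -0.9)]
[318.  333.5] [305 318  27  29 689] [(-78.6, -2.0), (-43.8, -1.6)]
```

View pics/f.png

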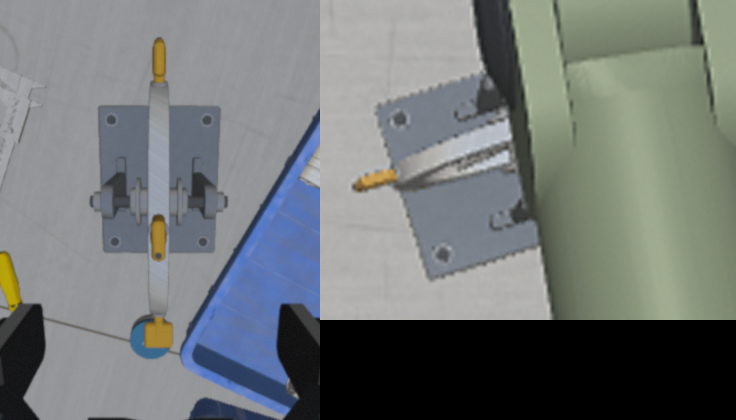

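The second nipple is on top (about 0.2° by centroid). Its wing is along the rim, and the dark end-mark has moved to the far end (row 253), which shows a half turn. The first wing is across the rim at (158,333), and the gripper is clear, so I'm handing in.

```bash
python3 -c "
from workcell import workorder
print(workorder.job_done())"
```

```text
the job is handed in; nothing more can be done
None
```

I gave the first nipple one quarter turn clockwise. I swung the wheel round in two grips, about 40° holding the first nipple and then about 27° holding the second. The second nipple then got two quarter turns with a regrasp between them. I let go, lifted clear and handed in at about 31 s of the 72 s; no verdict was reported.

**Last checks (wrist camera):**
- **Second nipple:** it is on top, about 0.2° off by its centre. Its wing is along the rim, and its end mark has moved to the opposite end, which confirms the half turn.
- **First nipple:** its wing lies across the rim.
- **Gripper:** it is clear of everything, and the force readings are near zero.

**What disagreed or was not checked:**
- **Missed first grasp:** the jaws shut on nothing because the fingertips stood about 33 mm short of the reported TCP. I corrected the depth from the pictures, and later grips closed at 8.3–8.7 mm on the 9 mm wing.
- **Starting wheel angle:** the top view put it about 2–3° further round than the wrist view. I used the wrist view, and the grips fitted.
- **Final top view:** the arm hid most of the wheel, so it confirmed little.
- **Other three nipples and bench items:** I never touched them, but I did not measure them at the end.

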